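# Start the hot plate under the tea kettle

### The arm

A 7-joint arm with a two-finger parallel gripper is mounted at the origin on the work surface. World frame = base frame: x ahead of the robot, y to its left, z up, the work surface at z = 0. Lengths are in m, angles in rad, forces in N, time in s.
With the tool pointing down it reaches from about 0.4 to 0.85 m from the base axis. Payload 10.4 kg.
Tool frame: the origin (TCP) lies midway between the tips of the shut fingers; the grasp point (between the pads) lies 19 mm behind it; z points along the fingers, y is the line along which they close (so a half turn about z gives the same grasp; the last joint's range is limited). The gripper opens to 87 mm and grips with 3 to 60 N. Pads are 19 mm wide; open, the fingers measure 117 mm over their backs; the gripper's body (75 mm by 190 mm) begins 51 mm behind the grasp point.
Start: joints at [-1.225, 0.332, -0.065, 1.46, 0.022, 1.35, -0.088], TCP at [0.225, 0.583, 0.223] pointing down, gripper open.
Joint ranges: [-2.6, 2.6], [-0.5, 2.12], [-1.47, 1.34], [0.16, 2.42], [-1.27, 4.41], [0.06, 2.06], [-2.6, 2.6]. Speed limits (rad/s): [2.22, 2.22, 2.79, 2.79, 3.14, 3.14, 3.14].

### API

Orientations are given as a unit quaternion [x, y, z, w].
In Python, from bench import r gives the robot as it stands.
- The arm moves only by the tool move_arm, never from a script. Its argument "targets" is a list of rows, each a list of 3 entries, a list of its own where there are three numbers: the shift along the tool's x, y, z in cm, then the turn, a rotation vector about the tool's x, y, z in rad, then the opening in per cent of the stroke, from 0 (shut) to 100 (fully open). In form: [[[x, y, z], [wx, wy, wz], gripper], ...]. A call has 1 to 20 rows; each row shifts and turns the commanded pose from where the row before left it, along the tool's axes as they then stand; what a row does not reach is not made up. A row lasts 1/8 s, in which the tool goes at most 62.5 mm and 10.7 degrees, less where a joint would pass 70% of its speed; a pose out of reach is approached as far as the arm can. A call with a gripper value outside its range is refused whole. The fingers move at their own pace and stop on an object; "grip_force" is the grip in N (left out, the last holds). Time passes only in rows, so rows that do not move let the fingers close. It gives the time, the measured TCP pose, the force, the opening and the grip force at its end, in the units of the state.
- r.read_state(): the state, without advancing time (a new reading comes with each control period).
- r.camera(name): name is "side" or "top" or "wrist"; returns a dict with "image" (400x640x3 uint8, blue, green, red), "vertical_fov" (degrees; the focal length in pixels is half the picture's height over the tangent of half this angle, whatever the lens; pixels are square), "cx", "cy" (the principal point, pixels), "cam_to_world" (4x4, takes a point from camera to world coordinates). Camera axes: x right, y down, z forward; pixel columns grow to the right and rows downward; lengths in m; the calibration is good to about 2 mm. A picture is of the moment at which its call begins. There is no depth.
- r.close_job(): hands the job in; it is judged then, once.
The state is a dict: "time": time; "joint_positions": joint angles; "joint_vel": joint speeds; "joint_torque": joint torques, N m; "ee_pos": TCP position; "eef_rot": TCP orientation; "ft_force": force on the tool from outside, world axes, zero at the start; "torque": the same for the moment, N m; "width": finger opening in m; "grip_force": force on a finger pad.
Only numpy, scipy, OpenCV 4.12 (cv2) and the standard library are available. Lean on these libraries where they do the work, as an engineer would, in place of code of your own. Each camera call takes 0.05 s, during which the arm holds its last target. There are 200 camera calls.

### The job

The kettle is on the hot plate: wake the plate with the long bar-shaped key, let that key come back up, then press the round key to start the boil and let it come up too. Do not press the square key, and leave the tea glass on its coaster beside the plate where it stands.

Things in the scene. Friction and masses are not known exactly. Their poses are not given: they have to be found in the camera images.
- bar_key_top (a point): Centre of the top of the bar key, aluminium, 58 x 18 mm, long side along its y. All 3 keys: in a row along x, 70 mm apart, any order, on the black strip at the right (-y) side of a fixed white hot plate. Key tops are level, 73 mm above the counter and 15 mm above their surrounds when up; 8 mm travel straight down, spring 2 N to start, 5.5 N at the bottom; pressed from 5 mm down; they spring back.
- round_key_top (a point): Centre of the top of the round key, aluminium, 36 mm across; height, travel and spring as the bar key. Key points move with the keys; their axes are the hot plate's (x along the key row, z up). The hot plate is 300 mm along x, 360 mm along y, 55 mm high, turned up to 0.25 rad; the row lies 45 mm in from its right edge.
- square_key_top (a point): Centre of the top of the square key, aluminium, 32 x 32 mm, not to be pressed; height, travel and spring as the bar key. Beyond the keys a loose steel kettle, 144 mm wide, top 180 mm above the counter, stands on the round plate, its centre 195 mm to the left (+y) of the key row, spout away from the keys.
- glass_center (a point): Centre (half-way up) of the empty tulip tea glass, 92 mm tall, 56 mm across the rim, loose, upright on a red coaster 5 mm thick to the right (-y) of the hot plate, 135 mm or more from the key row; z up. To be left alone. Two more such glasses stand on the oval tray farther right.

How it is judged:
By the outcome, as a careful person would: the job done as asked, in the order asked, and still so for the second after the job is handed in, with the robot touching nothing.
It also fails if it takes over 35 s, if anything falls off the work surface, if the arm or the gripper's body presses on something with over 40 N, if the wrist force passes 120 N, or if a joint passes its speed limit or range.

## Working session

There is one attempt and no reset: what is moved stays moved. The work goes in short steps, Python scripts to look and compute and a tool call to move; the robot and the scene stay as the last step left them, time stands still between calls to the robot, and variables do not carry over. Pictures are saved under pics/ and viewed, at most 10 in all, crops included, and the job is handed in when it is done.

Besides the shell and the picture viewer there is one more tool, called after "Request:" as name(argument=value, ...), one argument or row to a line, values as JSON. move_arm: Moves the arm, as the interface text tells. Its arguments: {"type":"object","properties":{"targets":{"type":"array"},"grip_force":{"type":"number"}},"required":["targets"]}

```bash
mkdir -p pics
python3 - <<'E'
from bench import r
import cv2,numpy as np,pickle
d={}
for n in("top","side"):
    c=r.camera(n);d[n]=c;cv2.imwrite(f"pics/{n}.png",c["image"]);print(n,c["vertical_fov"],c["cx"],c["cy"],np.round(c["cam_to_world"],3).tolist())
pickle.dump(d,open("c.pkl","wb"))
s=r.read_state();print(s["time"],s["ee_pos"],s["eef_rot"],s["width"])
E
```

```text
top 52.469211043361554 319.42187651362724 202.7834884799338 [[0.023, -0.983, 0.185, 0.479], [-1.0, -0.022, 0.007, -0.116], [-0.003, -0.185, -0.983, 0.746], [0.0, 0.0, 0.0, 1.0]]
side 54.91822351394968 319.4609105250087 199.2561654567753 [[-0.998, -0.045, 0.051, 0.55], [-0.068, 0.744, -0.664, 0.323], [-0.008, -0.666, -0.746, 0.585], [0.0, 0.0, 0.0, 1.0]]
0.1 [0.2251669  0.58268061 0.22185428] [ 1.83324605e-01  9.83052244e-01 -6.06507573e-04 -8.81787284e-05] 0.08709000101407426
```

View pics/top.png

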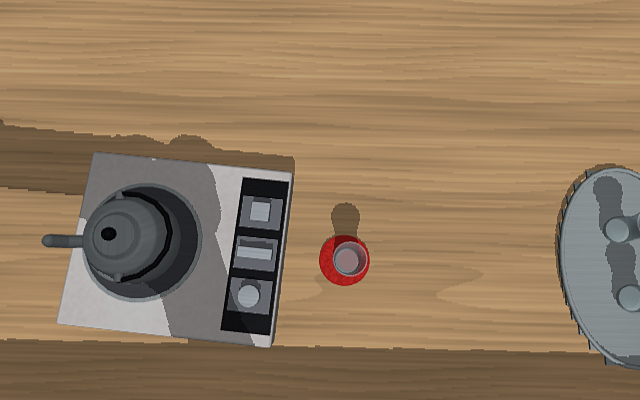

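View pics/side.png

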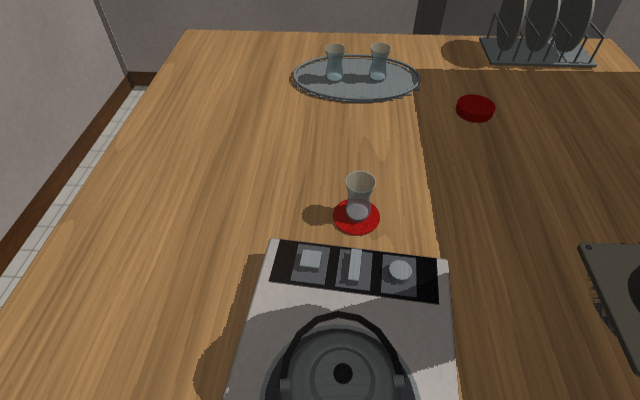

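Top view: square key near (260,211), bar (257,253), round (249,295); glass (348,260). The side view agrees: square (311,260), bar (354,266), round (400,270). I'll enlarge the key area and compute positions.

```bash
cat > h.py <<'E'
import numpy as np
def px(c,u,v,z):
    f=200/np.tan(np.radians(c["vertical_fov"]/2));T=np.array(c["cam_to_world"])
    d=T[:3,:3]@[(u-c["cx"])/f,(v-c["cy"])/f,1];o=T[:3,3]
    return o+d*(z-o[2])/d[2]
E
python3 - <<'E'
import pickle,cv2,numpy as np
from h import px
d=pickle.load(open("c.pkl","rb"))
a=cv2.resize(d["top"]["image"][170:345,215:305],None,fx=4,fy=4*0.8571,interpolation=2)
a=cv2.resize(d["top"]["image"][190:320,220:300],None,fx=4,fy=4,interpolation=0)
b=cv2.resize(d["side"]["image"][235:305,265:445],None,fx=4,fy=4,interpolation=0)[:, :]
b=cv2.resize(d["side"]["image"][240:300,290:425],None,fx=3.4,fy=3.4,interpolation=0)
o=np.zeros((520,800,3),np.uint8);o[:520,:320]=a;o[:b.shape[0],330:330+b.shape[1]]=b
cv2.imwrite("pics/crop.png",o)
for n,p in dict(top=[(260,211),(257,253),(249,295)],side=[(311,260),(354,266),(400,270)]).items():
    for q in p: print(n,px(d[n],*q,.073).round(4))
print("glass rim",px(d["top"],350,259,.097),px(d["side"],360,181,.097))
E
```

```text
top [ 0.5888 -0.0115  0.073 ]
top [ 0.5186 -0.0101  0.073 ]
top [ 0.4507 -0.0006  0.073 ]
side [ 0.59   -0.0057  0.073 ]
side [0.5228 0.001  0.073 ]
side [0.4525 0.0037 0.073 ]
glass rim [ 0.51108607 -0.16176102  0.097     ] [ 0.51491928 -0.16002108  0.097     ]
```

View pics/crop.png

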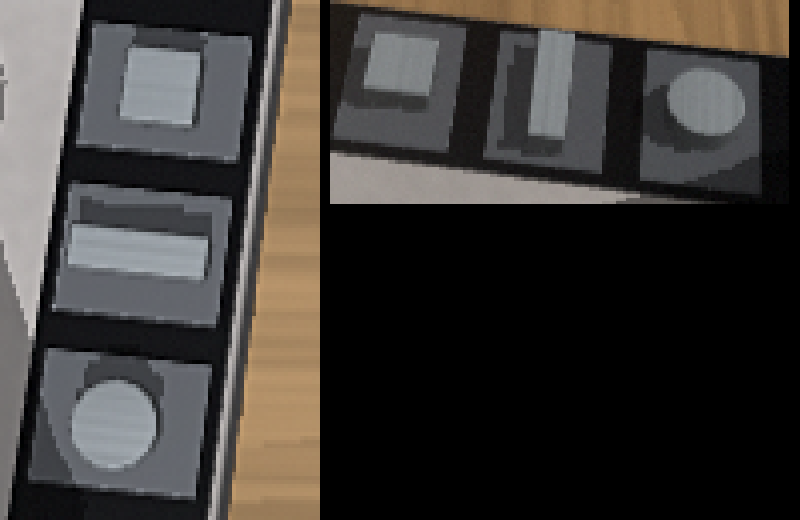

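Request:
move_arm(
  targets=[
    [[0, 0, -2], [0, 0, 0], 0],
    [[0, 0, -2], [0, 0, 0], 0],
    [[-2.5, -2.3, 0], [0, 0, 0], 0],
    [[-3.5, -3.2, 0], [0, 0, 0], 0],
    [[-3.5, -3.2, 0], [0, 0, 0], 0],
    [[-3.5, -3.2, 0], [0, 0, 0], 0],
    [[-3.5, -3.2, 0], [0, 0, 0], 0],
    [[-3.5, -3.2, 0], [0, 0, 0], 0],
    [[-3.5, -3.2, 0], [0, 0, 0], 0],
    [[-3.5, -3.2, 0], [0, 0, 0], 0],
    [[-3.5, -3.2, 0], [0, 0, 0], 0],
    [[-3.5, -3.2, 0], [0, 0, 0], 0],
    [[-3.5, -3.2, 0], [0, 0, 0], 0],
    [[-3.5, -3.2, 0], [0, 0, 0], 0],
    [[-3.5, -3.2, 0], [0, 0, 0], 0],
    [[-3.5, -3.2, 0], [0, 0, 0], 0],
    [[0, 0, 0], [0, 0, 0], 0],
  ],
)

```text
time: 2.22
ee_pos: [0.5153, -0.0034, 0.2623]
eef_rot: [0.186, 0.982, -0.001, 0.0]
ft_force: [-0.9, 0.7, -1.2]
width: 0.0002
grip_force: 0.0
```

Request:
move_arm(
  targets=[
    [[0, 0, 0], [0, 0, 0.16], 0],
    [[0, 0, 0], [0, 0, 0.16], 0],
    [[0, 0, 0], [0, 0, 0.16], 0],
    [[0, 0, 0], [0, 0, 0.16], 0],
    [[0, 0, 0], [0, 0, 0.16], 0],
    [[0, 0, 0], [0, 0, 0.16], 0],
    [[0, 0, 0], [0, 0, 0.16], 0],
    [[0, 0, 0], [0, 0, 0.17], 0],
    [[0, 0, 0], [0, 0, 0], 0],
    [[0, 0, 0], [0, 0, 0], 0],
  ],
)

```text
time: 3.48
ee_pos: [0.5146, 0.0009, 0.2624]
eef_rot: [0.736, 0.677, -0.0, -0.0]
ft_force: [0.3, -0.8, 0.3]
width: 0.0008
grip_force: 0.0
```

```bash
cat > g.py <<'E'
from bench import r
from scipy.spatial.transform import Rotation as R
import numpy as np,sys
s=r.read_state();M=R.from_quat(s["eef_rot"]).as_matrix()
print(s["time"],s["ee_pos"].round(4),M.round(3).tolist(),s["width"],s["ft_force"].round(2))
for n,t in dict(bar=(.520,-.004),rnd=(.451,.0025)).items():
  print(n,((np.array([*t,.073])-s["ee_pos"])@M*100).round(2))
E
python3 - <<'E'
import g,cv2,pickle
from bench import r
from h import px
d=pickle.load(open("c.pkl","rb"))
for n,p in dict(top=[(260,211.5),(254.5,253),(248.3,296)],side=[(310.9,258.8),(355.3,264.7),(400.6,270)]).items():
    for q in p: print(n,px(d[n],*q,.073).round(4))
c=r.camera("wrist");pickle.dump(c,open("w.pkl","wb"));cv2.imwrite("pics/w.png",c["image"])
E
```

```text
3.475 [0.5146 0.0009 0.2624] [[0.083, 0.997, -0.0], [0.997, -0.083, 0.0], [0.0, -0.0, -1.0]] 0.0007717561873050706 [ 0.3  -0.78  0.31]
bar [-0.45  0.59 18.94]
rnd [-0.38 -6.34 18.94]
top [ 0.588  -0.0115  0.073 ]
top [ 0.5185 -0.006   0.073 ]
top [4.491e-01 4.000e-04 7.300e-02]
side [ 0.5903 -0.0079  0.073 ]
side [ 0.5208 -0.0015  0.073 ]
side [0.4516 0.0036 0.073 ]
```

View pics/w.png

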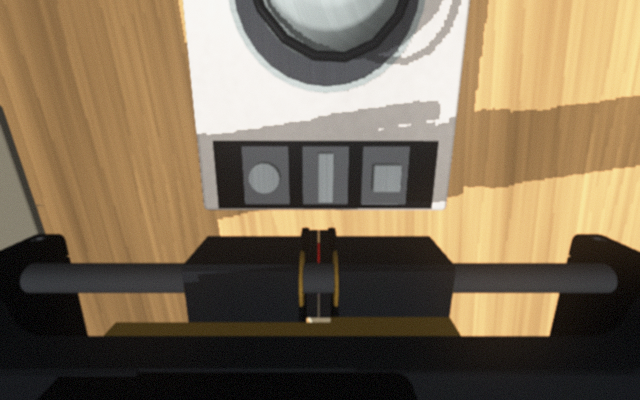

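Wrist view: the keys sit at (263,178), (325,178) and (388,180), consistent with the estimates. The kettle is ahead. I'll check the clearance of the wrist camera and the marking of the keys before descending.

Run:
```python
import pickle;from h import px
c=pickle.load(open("w.pkl","rb"));print(c["cam_to_world"].round(3).tolist())
for q in [(263.5,178.5),(325.5,178),(387.5,179)]:print(px(c,*q,.073).round(4))
```

```text
[[0.996, -0.081, -0.024, 0.521], [-0.084, -0.959, -0.271, 0.076], [-0.001, 0.272, -0.962, 0.425], [0.0, 0.0, 0.0, 1.0]]
[0.4523 0.0027 0.073 ]
[ 0.5224 -0.0026  0.073 ]
[ 0.5924 -0.0097  0.073 ]
```

Request:
move_arm(
  targets=[
    [[-0.4, 0.6, 2], [0, 0, 0], 0],
    [[0, 0, 3], [0, 0, 0], 0],
    [[0, 0, 3], [0, 0, 0], 0],
    [[0, 0, 0], [0, 0, 0], 0],
    [[0, 0, 0], [0, 0, 0], 0],
  ],
)

```text
time: 4.15
ee_pos: [0.5209, -0.004, 0.1837]
eef_rot: [0.737, 0.676, 0.001, 0.0]
ft_force: [-0.4, 0.4, 0.1]
width: 0.0004
grip_force: 0.0
```

Request:
move_arm(
  targets=[
    [[0, 0, 3], [0, 0, 0], 0],
    [[0, 0, 3], [0, 0, 0], 0],
    [[0, 0, 2.5], [0, 0, 0], 0],
    [[0, 0, 1.3], [0, 0, 0], 0],
    [[0, 0, 0], [0, 0, 0], 0],
    [[0, 0, 0], [0, 0, 0], 0],
    [[0, 0, 0], [0, 0, 0], 0],
  ],
)

```text
time: 5.03
ee_pos: [0.5211, -0.0039, 0.0855]
eef_rot: [0.738, 0.675, 0.001, 0.0]
ft_force: [0.6, -0.7, 0.4]
width: 0.0005
grip_force: 0.0
```

Request:
move_arm(
  targets=[
    [[0, 0, 0.5], [0, 0, 0], 0],
    [[0, 0, 0.5], [0, 0, 0], 0],
    [[0, 0, 0.4], [0, 0, 0], 0],
    [[0, 0, 0.3], [0, 0, 0], 0],
    [[0, 0, 0.3], [0, 0, 0], 0],
    [[0, 0, 0], [0, 0, 0], 0],
    [[0, 0, 0], [0, 0, 0], 0],
    [[0, 0, 0], [0, 0, 0], 0],
  ],
)

```text
time: 6.02
ee_pos: [0.5204, -0.0039, 0.0653]
eef_rot: [0.738, 0.675, 0.0, -0.0]
ft_force: [-5.4, -0.3, 15.2]
width: 0.0002
grip_force: 7.5
```

Request:
move_arm(
  targets=[
    [[0, 0, -0.8], [0, 0, 0], 0],
    [[0, 0, -1.2], [0, 0, 0], 0],
    [[0, 0, -2], [0, 0, 0], 0],
    [[0, 0, 0], [0, 0, 0], 0],
    [[0, 0, 0], [0, 0, 0], 0],
  ],
)

```text
time: 6.65
ee_pos: [0.5201, -0.004, 0.1041]
eef_rot: [0.737, 0.675, -0.0, -0.0]
ft_force: [-0.2, -0.6, 0.3]
width: 0.0004
grip_force: 0.0
```

Run:
```python
import g,cv2
from bench import r
a=r.camera("wrist")["image"];b=r.camera("side")["image"]
cv2.imwrite("pics/up.png",cv2.hconcat([cv2.resize(a,(400,250)),cv2.resize(b[200:325,250:450],(400,250))]))
```

```text
6.65 [ 0.5201 -0.004   0.1041] [[0.088, 0.996, -0.0], [0.996, -0.088, 0.0], [0.0, -0.0, -1.0]] 0.0004201321561097572 [-0.23 -0.61  0.31]
bar [-0.   -0.01  3.11]
rnd [ 0.04 -6.94  3.11]
```

View pics/up.png

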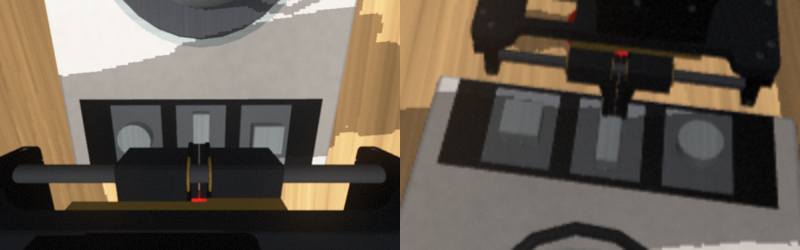

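The combined picture shows the bar key up and free of the fingertips, at about (200,128) in the wrist half and (608,140) in the side half. The round key is at about (700,142). Next I'll move to the round key.

Request:
move_arm(
  targets=[
    [[0, -2.3, 0], [0, 0, 0], 0],
    [[0, -2.3, 0], [0, 0, 0], 0],
    [[0, -2.3, 0], [0, 0, 0], 0],
    [[0, 0, 0], [0, 0, 0], 0],
    [[0, 0, 0], [0, 0, 0], 0],
    [[0, 0, 1], [0, 0, 0], 0],
    [[0, 0, 0.9], [0, 0, 0], 0],
    [[0, 0, 0], [0, 0, 0], 0],
    [[0, 0, 0], [0, 0, 0], 0],
  ],
)

```text
time: 7.88
ee_pos: [0.4517, 0.0019, 0.0854]
eef_rot: [0.738, 0.675, -0.0, 0.0]
ft_force: [-0.3, 0.1, 0.2]
width: 0.0005
grip_force: 0.0
```

Request:
move_arm(
  targets=[
    [[0, 0, 0.5], [0, 0, 0], 0],
    [[0, 0, 0.5], [0, 0, 0], 0],
    [[0, 0, 0.4], [0, 0, 0], 0],
    [[0, 0, 0.3], [0, 0, 0], 0],
    [[0, 0, 0.3], [0, 0, 0], 0],
    [[0, 0, 0], [0, 0, 0], 0],
    [[0, 0, 0], [0, 0, 0], 0],
    [[0, 0, 0], [0, 0, 0], 0],
  ],
)

```text
time: 8.88
ee_pos: [0.4516, 0.0021, 0.0656]
eef_rot: [0.738, 0.675, 0.0, -0.0]
ft_force: [-2.1, 0.7, 4.7]
width: 0.0001
grip_force: 2.6
```

Request:
move_arm(
  targets=[
    [[0, 0, -0.8], [0, 0, 0], 0],
    [[0, 0, -1.2], [0, 0, 0], 0],
    [[0, 0, -2], [0, 0, 0], 0],
    [[0, 0, -4], [0, 0, 0], 0],
    [[0, 0, -4], [0, 0, 0], 0],
    [[0, 0, -4], [0, 0, 0], 0],
    [[0, 0, -2], [0, 0, 0], 0],
    [[0, 0, 0], [0, 0, 0], 0],
    [[0, 0, 0], [0, 0, 0], 0],
  ],
)

```text
time: 10.0
ee_pos: [0.4512, 0.0019, 0.2448]
eef_rot: [0.738, 0.675, -0.0, -0.0]
ft_force: [-0.3, -0.4, 0.2]
width: 0.0005
grip_force: 0.0
```

Run:
```python
import g,cv2
from bench import r
a=r.camera("wrist")["image"];b=r.camera("side")["image"]
cv2.imwrite("pics/end.png",cv2.hconcat([cv2.resize(a,(400,250)),cv2.resize(b,(400,250))]))
```

```text
10.0 [0.4512 0.0019 0.2448] [[0.088, 0.996, -0.001], [0.996, -0.088, -0.0], [-0.0, -0.001, -1.0]] 0.0005194112292413866 [-0.29 -0.39  0.21]
bar [ 0.02  6.92 17.18]
rnd [ 6.000e-02 -1.000e-02  1.718e+01]
```

View pics/end.png

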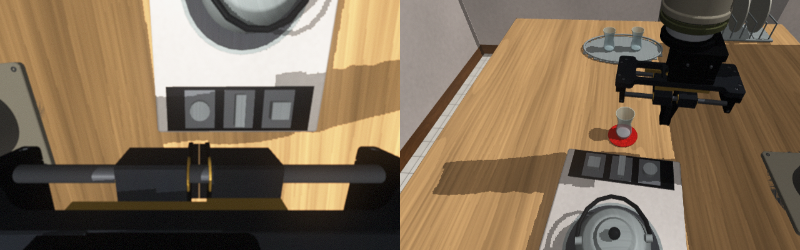

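All keys are up (round (200,110), bar (238,110), square (280,112)). The glass is standing on its coaster at (622,122), the kettle is in place and the arm is clear, so I'll hand in.

```bash
python3 -c "
from bench import r
print(r.close_job())"
```

```text
the job is handed in; nothing more can be done
None
```

I pressed the bar key and then the round key, each about 7.5 mm down and back up; the square key, glass and kettle were left alone, and the job was handed in at about 10 s.

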